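# Cap the terminal pot, then hold the relay-box flap at the pointer

## Robot

A 7-joint arm with a two-finger parallel gripper is mounted at the origin on the work surface. World frame = base frame: x ahead of the robot, y to its left, z up, the work surface at z = 0. Lengths are in m, angles in rad, forces in N, time in s.
With the tool pointing down it reaches from about 0.425 to 0.925 m from the base axis. Payload 6.8 kg.
Tool frame: the origin (TCP) lies where the fingers leave the gripper's body, on its centre line; the fingertips stand 73 mm ahead of it and the grasp point (between the pads) lies 54 mm ahead of it; z points along the fingers, y is the direction in which the jaws open and shut (so a half turn about z gives the same grasp; the last joint's range is limited). The gripper opens to 85 mm and grips with 20 to 120 N. Pads are 22 mm wide; open, the fingers measure 114 mm over their backs; the gripper's body (76 mm by 85 mm) begins 54 mm behind the grasp point. The pads swing forward as they close: fully open they stand 13 mm farther back than shut.
Start: joints at [1.145, 0.477, 0.022, 1.555, -0.011, 1.109, -0.083], TCP at [0.211, -0.641, 0.304] pointing down, gripper open.
Joint ranges: [-2.96, 2.96], [-0.34, 2.1], [-1.41, 1.46], [0.24, 2.44], [-1.37, 4.51], [0.17, 1.92], [-2.96, 2.96]. Speed limits (rad/s): [2.39, 2.39, 3.14, 3.14, 3.14, 3.14, 3.14].

## Interface

Orientations are given as a rotation vector (axis times angle).
In Python, from bench import r gives the robot as it stands.
- The arm moves only by the shell command python3 -m handwheel 'ROWS' [FORCE]. ROWS is JSON, a list that holds one entry, the list of rows, each a list of 7 numbers: the shift along the world's x, y, z in m, then the turn, a rotation vector about the world's x, y, z in rad, then the finger opening in m, from 0 to 0.0854. A call has 1 to 10 rows; each row shifts and turns the commanded pose from where the row before left it; what a row does not reach is not made up. A row lasts 1/12 s, in which the tool goes at most 41.7 mm and 7.16 degrees, less where a joint would pass 70% of its speed; a pose out of reach is approached as far as the arm can. A call is refused whole if a number of a shift passes 0.0417 or a number of a turn 0.125, either way. A call with a gripper value outside its range is refused whole. The fingers move at their own pace and stop on an object; FORCE is the grip in N (left out, the last holds). Time passes only in rows, so rows that do not move let the fingers close. It gives the time, the measured TCP pose, the force and the opening at its end, in the units of the state.
- r.get_obs(): the state, without advancing time (a new reading comes with each control period).
- r.grab_frame(name): name is "scene" or "top" or "wrist"; returns (picture, depth): 384x512x3 uint8, red, green, blue; 384x512 float32, m along the optical axis (not along the pixel's ray), 0 where there is no reading.
- r.get_calibration(name): a dict with "vertical_fov" (degrees; the focal length in pixels is half the picture's height over the tangent of half this angle, whatever the lens; pixels are square), "cx", "cy" (the principal point, pixels), "R" (3x3) and "t" (3): a world point X has camera coordinates R X + t; the wrist camera has in their place "T_tool_cam" (4x4, takes a point from camera to tool coordinates, whose origin is the TCP and whose axes are the flange's). Camera axes: x right, y down, z forward; pixel columns grow to the right and rows downward; lengths in m; the calibration is good to about 2 mm. A picture is of the moment at which its call begins: read the wrist's pose just before it. get_calibration takes no time and is no camera call.
- r.hand_in(): hands the job in, once; it reports no verdict.
Trained networks look in the newest picture that a camera, given by its name, has taken for a name from the list of things; names that differ only in an ending like _2 or _b are one class to them, and where a whole thing is asked for, a point or a joint stands for the part that bears it (a point fixed in the world has none). Each returns a list of dicts, best first, with "p" (0 to 1); they miss things now and then, are a little off and sometimes report something else, mostly with a low value. They report only what shows in the picture. A call takes as long as a camera call. They do not tell look-alikes from the thing itself.
- r.masks_of(label, camera): "pixels" (384x512 bool, what is visible of it) and "at" ([column, row] in pixels, amid what is visible of it).
The state is a dict: "clock": time; "joints": joint angles; "qvel": joint speeds; "tau": joint torques, N m; "tcp_pos": TCP position; "orientation": TCP orientation; "contact_force": force on the tool from outside, world axes, zero at the start; "moment": the same for the moment, N m; "grip_width": finger opening in m.
Only numpy, scipy, OpenCV 4.12 (cv2) and the standard library are available. Lean on these libraries where they do the work, as an engineer would, in place of code of your own. Each camera call takes 0.05 s, during which the arm holds its last target.

## Task

The relay box is due for inspection: first put the loose round cap onto the open round terminal pot so that it sits fully seated and level, and let go of it. Only then lift the relay box's hinged flap by its handle until it lies in line with the pointer arm beside it, and finish while still holding it there with the gripper, for it falls shut when let go. Leave the pointer, the pot and everything else on the bench where they are.

Things in the scene. Friction and masses are not known exactly. Their poses are not given: they have to be found in the camera images.
- cap_grip (a point): Point on the axis of the loose round cap, on its grip post: 13 mm below the post's top, 24 mm above the disc's top, 29 mm above the disc's underside, 37 mm above the foot of its plug. z is the cap's axis, up. The cap starts upright on the bench, standing on its plug, left or right of the relay box.
- cap: The loose grey plastic cap, about 80 g: a disc 72 mm across, 5 mm thick; on its top a round grip post 22 mm in diameter, 37 mm tall; under it a locating plug 51 mm across (46 mm at its foot), 8 mm deep. Origin at the centre of the plug's foot, z up.
- pot_rim (a point): Centre of the mouth, at rim height, of the open round terminal pot: aluminium cup 66 mm outside, 58 mm inside, 60 mm tall, loose on the bench, about 0.6 kg, z up; left or right of the relay box. The cap's plug goes into the mouth and its disc rests on the rim; this point is then 29 mm below cap_grip.
- square_pot: Open square aluminium box 70 x 70 x 60 mm, not the one to be capped; origin under its centre. Leave alone.
- flap_handle (a point): Middle of the bar of the flap's steel U handle: round bar 12 mm in diameter, parallel to the hinge, posts 110 mm apart. Bar centre 185 mm from the hinge axis along the flap, 45 mm above the flap's middle plane (37 mm clear under the bar), 127 mm above the bench when shut. x along the flap from free edge to hinge, y along the bar, z out of the outer face (up when shut).
- flap_hinge (a point): Middle of the flap's hinge axis, at the far upper edge of the relay box, 82 mm above the bench, fixed. x level, from handle side to hinge side, y along the axis, z up. In this frame the handle bar's centre at flap angle q is at x = -0.185 cos q + 0.045 sin q, y = 0, z = 0.185 sin q + 0.045 cos q (m).
- relay_box: Fixed grey steel box 220 x 200 x 80 mm, closed on top by the flap, handle towards the robot; origin under its centre, x towards the hinge side, z up.
- flap (a joint): Angle of the flap, rad: 0 shut (level), growing as its near edge is lifted; stop at 1.45. The flap is a grey steel plate 208 x 198 x 4 mm of about 0.55 kg, free-swinging, falls shut when let go.
- pointer (a joint): Angle of the pointer, rad, in the same sense as the flap and about the same axis: the flap is at the mark when both values are equal. Between 0.55 and 1.0 at the start. A steel arm 162 mm long with a diamond tip, 14 mm outside the relay box's left (+y of flap_hinge) side, 114 mm from the flap's middle; stays put unless pushed.
- pointer_tip (a point): Tip of the pointer arm, 162 mm from the hinge axis, up to 220 mm above the bench (the highest part of the relay box, with the fixed arc of rod behind it, 195 mm); x points along the arm towards the hinge, y along the hinge axis.
- tape_roll: Black roll of tape lying flat, 72 mm across, 24 mm tall; origin under its centre. Leave alone.
- screwdriver: Screwdriver 180 mm long lying across in front of the robot; x along it. Leave alone.
- meter: Black hand-held meter 150 x 75 x 41 mm lying flat; origin under its centre. Leave alone.
- spray_can: Metal can 52 mm across, 150 mm tall, standing at the back; origin under its centre. Leave alone.
- carton: Cardboard box 100 x 140 x 70 mm at the back; origin under its centre. Leave alone.
- wrench: Wrench 170 mm long lying flat on the right; x along it. Leave alone.
Not all that is in view belongs to the job. Leave any green or red look-alike of the cap alone.

How it is judged:
By the outcome, as a careful person would: the job done as asked, in the order asked, and still so for the second after the job is handed in, while the arm keeps its last pose, push and grip.
It also fails if it takes over 59 s, if anything falls off the work surface, if the arm or the gripper's body presses on something with over 40 N, if the wrist force passes 120 N, or if a joint passes its speed limit or range.

## Working session

There is one attempt and no reset: what is moved stays moved. The work goes in short steps, Python scripts to look and compute and a shell command to move; the robot and the scene stay as the last step left them, time stands still between calls to the robot, and variables do not carry over. Pictures are saved under pics/ and viewed, and the job is handed in when it is done.

```bash
ls; mkdir -p pics
python3 - <<'E'
from bench import r
import cv2
o=r.get_obs()
for k in o: print(k,o[k])
for n in ["scene","top","wrist"]:
    im,d=r.grab_frame(n); cv2.imwrite(f"pics/{n}0.png",im[:,:,::-1])
    print(n,r.get_calibration(n))
E
```

```text
pics
clock 0.0
joints [ 1.14488428  0.4778228   0.022356    1.55644848 -0.01150748  1.1093124
 -0.08308507]
qvel [-1.02355076e-03  1.19188446e-03 -5.76844297e-05 -2.97129432e-04
  2.17114847e-04 -1.46779032e-03 -1.61805136e-03]
tau [-8.60851674e-05 -5.96448183e+01  1.60806946e+00 -2.81192994e+01
  1.25661868e-02  9.41758510e-03  1.76048854e-05]
tcp_pos [ 0.21077337 -0.64076262  0.30291195]
orientation [-3.10021799e+00 -4.96862079e-01  6.78725882e-04]
contact_force [-0.10195708 -0.39974105  0.16345933]
moment [-0.00686615 -0.00713906  0.00502661]
grip_width 0.08576887174611722
scene {'vertical_fov': 49.05280965793614, 'cx': 256.0450987266708, 'cy': 185.93428798270392, 'R': array([[ 0.01722508,  0.99966113,  0.0195174 ],
       [ 0.64519342,  0.00379927, -0.76400983],
       [-0.76382508,  0.02575263, -0.64490934]]), 't': array([-0.007298  , -0.28577896,  1.78582763])}
top {'vertical_fov': 47.96015669468243, 'cx': 257.81055113435514, 'cy': 186.3399712823602, 'R': array([[-0.01113438, -0.99990511, -0.00811208],
       [-0.99701079,  0.01172172, -0.07636808],
       [ 0.07645592,  0.00723752, -0.99704669]]), 't': array([0.0238796 , 0.56275216, 1.35565927])}
wrist {'vertical_fov': 70.45552002431172, 'cx': 257.1484579184857, 'cy': 192.40278390751257, 'T_tool_cam': array([[-9.78848876e-04, -9.53307544e-01, -3.01999616e-01,
         7.82105405e-02],
       [ 9.99999237e-01, -1.16086258e-03,  4.23215539e-04,
        -1.25196926e-03],
       [-7.54034622e-04, -3.01998972e-01,  9.53307953e-01,
        -6.90422406e-02],
       [ 0.00000000e+00,  0.00000000e+00,  0.00000000e+00,
         1.00000000e+00]])}
```

View pics/scene0.png

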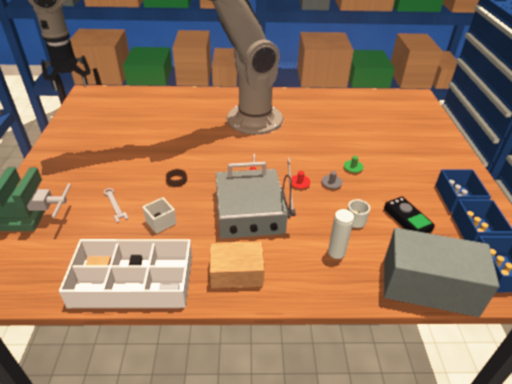

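View pics/top0.png

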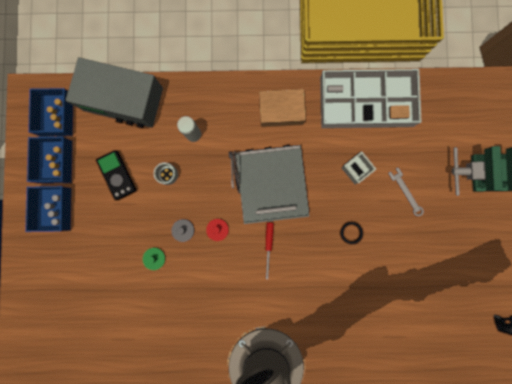

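View pics/wrist0.png

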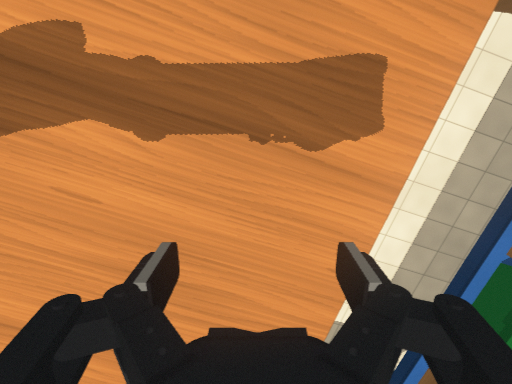

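The scene and top views show the grey cap at top px (183,231), with a red look-alike on one side (217,229) and a green one on the other (154,259). The round pot is at (166,174) and the relay box at (273,183), with the pointer on its left edge. I'll measure them next.

```bash
cat > h.py <<'E'
import numpy as np, cv2
from scipy.spatial.transform import Rotation as Rn
from bench import r
def cam(name,obs=None):
    c=r.get_calibration(name); f=192/np.tan(np.radians(c["vertical_fov"])/2)
    if name=="wrist":
        o=obs; T=np.eye(4);T[:3,:3]=Rn.from_rotvec(o["orientation"]).as_matrix();T[:3,3]=o["tcp_pos"]
        M=T@np.array(c["T_tool_cam"]); R=M[:3,:3].T; t=-R@M[:3,3]
    else: R=np.array(c["R"]);t=np.array(c["t"])
    return f,c["cx"],c["cy"],R,t
def cloud(name,d,obs=None):
    f,cx,cy,R,t=cam(name,obs)
    v,u=np.mgrid[:384,:512]
    P=np.stack([(u-cx)/f*d,(v-cy)/f*d,d],-1)
    return (P-t)@R   # R^T (P-t)
def proj(name,X,obs=None):
    f,cx,cy,R,t=cam(name,obs); p=np.asarray(X)@R.T+t
    return np.stack([p[...,0]/p[...,2]*f+cx,p[...,1]/p[...,2]*f+cy],-1)
def circ(xy):
    A=np.c_[2*xy,np.ones(len(xy))]; s=np.linalg.lstsq(A,(xy**2).sum(1),rcond=None)[0]
    return s[:2],np.sqrt(s[2]+s[:2]@s[:2])
E
python3 - <<'E'
from h import *
for n in ["top","scene"]:
    im,d=r.grab_frame(n); W=cloud(n,d)
    np.savez(f"{n}.npz",im=im,d=d,W=W)
    print(n,"bench z",np.median(W[300:330,100:200,2]) if n=="top" else "")
    for l in ["cap","pot_rim","flap","pointer","relay_box","flap_handle"]:
        for m in r.masks_of(l,n)[:4]:
            k=m["pixels"]&(d>0); P=W[k]
            print(n,l,round(m["p"],2),np.round(m["at"]),k.sum(),"med",np.round(np.median(P,0),3),"min",np.round(P.min(0),3),"max",np.round(P.max(0),3), im[k].mean(0).round())
print(r.get_obs()["clock"])
E
```

```text
top bench z -0.001168340522723751
top cap 0.96 [182. 232.] 394 med [0.427 0.259 0.013] min [ 0.392  0.226 -0.004] max [0.459 0.297 0.054] [106.  99.  94.]
top cap 0.72 [216. 230.] 386 med [0.426 0.149 0.013] min [0.394 0.117 0.004] max [0.461 0.185 0.055] [170.  47.  42.]
top cap 0.69 [150. 258.] 418 med [0.339 0.35  0.012] min [ 0.3    0.317 -0.007] max [0.371 0.393 0.057] [ 63. 123.  64.]
top cap 0.24 [271. 184.] 4947 med [ 0.569 -0.021  0.083] min [ 0.447 -0.138 -0.008] max [0.7   0.107 0.193] [105. 105.  96.]
top pot_rim 0.66 [164. 175.] 428 med [0.606 0.314 0.022] min [ 0.573  0.277 -0.005] max [0.644 0.348 0.065] [103.  96.  81.]
top flap 0.91 [271. 182.] 4466 med [ 0.567 -0.025  0.084] min [ 0.453 -0.143 -0.003] max [0.699 0.083 0.139] [107. 108.  99.]
top flap 0.27 [272. 239.] 235 med [ 0.399 -0.013  0.022] min [ 0.304 -0.03  -0.005] max [ 0.446 -0.003  0.032] [145.  47.  38.]
top pointer 0.6 [237. 157.] 49 med [0.637 0.094 0.127] min [ 0.557  0.087 -0.003] max [0.664 0.113 0.203] [102.  81.  68.]
top relay_box 0.87 [269. 186.] 4982 med [ 0.568 -0.02   0.083] min [ 0.447 -0.1
[... 1173 characters left out ...]
] max [0.684 0.086 0.137] [173. 160. 140.]
scene pointer 0.5 [293. 210.] 43 med [0.662 0.101 0.09 ] min [0.551 0.096 0.003] max [0.67  0.118 0.098] [137. 105.  87.]
scene relay_box 0.73 [234. 263.] 2385 med [ 0.843 -0.06   0.07 ] min [ 0.697 -0.133 -0.001] max [0.869 0.012 0.077] [216. 160.  99.]
scene relay_box 0.61 [253. 200.] 4772 med [ 0.619 -0.017  0.084] min [ 0.298 -0.134 -0.002] max [0.696 0.118 0.202] [151. 139. 121.]
scene flap_handle 0.8 [246. 188.] 3197 med [ 0.574 -0.026  0.085] min [ 0.328 -0.139 -0.001] max [0.686 0.085 0.137] [173. 160. 141.]
scene flap_handle 0.23 [357. 209.] 460 med [0.616 0.317 0.04 ] min [ 0.555  0.253 -0.002] max [0.748 0.37  0.151] [189. 171. 146.]
0.85
```

Run:
```python
from h import *
for n in ["top","scene"]:
    z=np.load(n+".npz"); W=z["W"]; d=z["d"]
    def near(c,rad,zl,zh):
        k=(d>0)&(np.hypot(W[...,0]-c[0],W[...,1]-c[1])<rad)&(W[...,2]>zl)&(W[...,2]<zh); return W[k]
    P=near((.427,.259),.05,.035,.07); print(n,"post",len(P),P.mean(0).round(4),P[:,2].max())
    P=near((.427,.259),.05,.008,.02); print(n,"disc",len(P),((P.min(0)+P.max(0))/2).round(4),np.ptp(P,axis=0).round(3))
    P=near((.612,.313),.05,.05,.07); print(n,"rim",len(P),((P.min(0)+P.max(0))/2).round(4),np.ptp(P,axis=0).round(3)); print(circ(P[:,:2]))
    P=near((.5,-.02),.15,.115,.15); print(n,"bar",len(P),P.mean(0).round(4),P.min(0).round(4),P.max(0).round(4), "dir",np.polyfit(P[:,1],P[:,0],1))
    P=near((.58,-.02),.3,.09,.24); P=P[(P[:,1]>.085)&(P[:,1]<.14)]; print(n,"pointer side",len(P))
    P=P[np.argsort(P[:,0])]; print(P.round(3))
    k=(d>0)&(abs(W[...,2]-.084)<.006)&(abs(W[...,0]-.57)<.14)&(abs(W[...,1]+.02)<.13)
    rect=cv2.minAreaRect(W[k][:,:2].astype(np.float32)); print(n,"plate",rect, cv2.boxPoints(rect).round(3).tolist())
    P=near((.73,.26),.1,.1,.17); print("can",P.mean(0) if len(P) else None)
```

```text
top post 39 [0.4261 0.2606 0.0485] 0.05404928294662376
top disc 319 [0.4238 0.2614 0.0137] [0.07  0.071 0.011]
top rim 106 [0.6054 0.3111 0.0578] [0.063 0.066 0.015]
(array([0.60552437, 0.31041442]), np.float64(0.030830389978492738))
top bar 178 [ 0.4904 -0.0259  0.131 ] [ 0.4738 -0.0917  0.1154] [0.5701 0.0832 0.146 ] dir [0.22573564 0.49629069]
top pointer side 93
[[0.547 0.089 0.18 ]
 [0.549 0.088 0.197]
 [0.549 0.086 0.193]
 [0.551 0.088 0.199]
 [0.552 0.086 0.187]
 [0.554 0.088 0.201]
 [0.557 0.088 0.201]
 [0.557 0.091 0.2  ]
 [0.559 0.088 0.201]
 [0.559 0.09  0.201]
 [0.562 0.088 0.199]
 [0.562 0.091 0.199]
 [0.565 0.088 0.199]
 [0.565 0.091 0.196]
 [0.568 0.087 0.203]
 [0.569 0.092 0.183]
 [0.573 0.092 0.179]
 [0.573 0.089 0.179]
 [0.576 0.089 0.177]
 [0.576 0.092 0.177]
 [0.579 0.089 0.176]
 [0.579 0.093 0.169]
 [0.582 0.089 0.174]
 [0.582 0.092 0.171]
 [0.585 0.093 0.169]
 [0.586 0.09  0.163]
 [0.589 0.093 0.163]
 [0.589 0.09  0.163]
 [0.591 0.09  0.163]
 [0.592 0.093 0.161]
 [0.593 0.087 0.171]
 [0.595 0.091 0.155]
 [0.595 0.094 0.154]
 [0.596 0.087 0.171]
 [0.598 0.094 0.1
[... 4571 characters left out ...]
  0.097]
 [0.657 0.09  0.101]
 [0.657 0.108 0.094]
 [0.657 0.092 0.11 ]
 [0.658 0.099 0.094]
 [0.658 0.093 0.094]
 [0.658 0.093 0.099]
 [0.658 0.092 0.103]
 [0.659 0.09  0.091]
 [0.66  0.09  0.096]
 [0.66  0.093 0.092]
 [0.662 0.102 0.094]
 [0.662 0.107 0.094]
 [0.663 0.099 0.091]
 [0.665 0.098 0.097]
 [0.666 0.107 0.094]
 [0.667 0.104 0.091]
 [0.668 0.101 0.092]]
scene plate ((0.5680097937583923, -0.013681396842002869), (0.23156344890594482, 0.22067080438137054), 6.167086601257324) [[0.4410000145435333, 0.08399999886751175], [0.4650000035762787, -0.13600000739097595], [0.6949999928474426, -0.11100000143051147], [0.6710000038146973, 0.1080000028014183]]
can [0.75088932 0.22569882 0.13569317]
```

Run:
```python
from h import *
a=np.load("top.npz")["im"][130:240,210:320]; b=np.load("scene.npz")["im"][140:250,200:310]
cv2.imwrite("pics/box.png",cv2.resize(np.hstack([a,b]),None,fx=3.6,fy=3.6,interpolation=cv2.INTER_CUBIC)[:,:,::-1])
```

```text
(no output)
```

View pics/box.png

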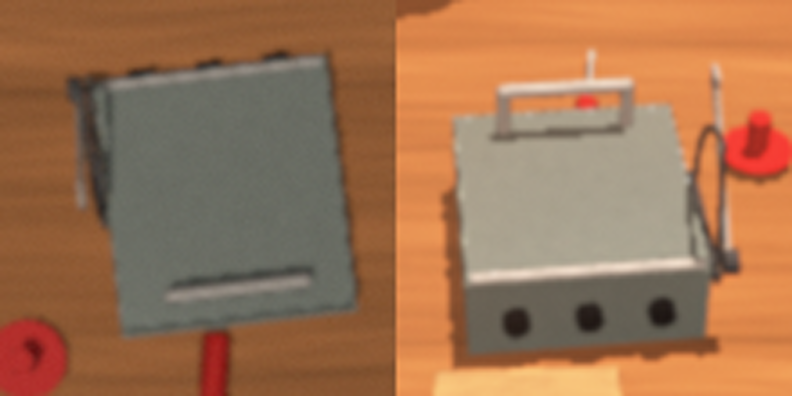

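Measurements agree to about 3 mm between cameras: the cap is near (0.428, 0.261), the pot near (0.607, 0.311), box yaw is about 6°, and the pointer is at about 0.83 rad. Next I swing round to above the cap, turning the tool so that its y lies along the box's x.

```bash
python3 -m handwheel '[[[0.031,0.026,0,0,0,0.12,0.08],[0.031,0.026,0,0,0,0.12,0.08],[0.031,0.026,0,0,0,0.12,0.08],[0.031,0.026,0,0,0,0.12,0.08],[0.031,0.026,0,0,0,0.12,0.08],[0.031,0.026,0,0,0,0.12,0.08],[0.031,0.026,0,0,0,0.12,0.08],[0.031,0.026,0,0,0,0.12,0.08],[0,0.041,0,0,0,0.12,0.08],[0,0.041,0,0,0,0.12,0.08]]]'
```

```text
clock: 1.68
tcp_pos: [0.4606, -0.3492, 0.3036]
orientation: [2.271, 2.17, 0.002]
contact_force: [0.5, 0.4, 0.1]
grip_width: 0.08
```

```bash
python3 -m handwheel '[[[0,0.041,0,0,0,0.08,0.08],[0,0.041,0,0,0,0.08,0.08],[0,0.041,0,0,0,0,0.08],[0,0.041,0,0,0,0,0.08],[0,0.041,0,0,0,0,0.08],[0,0.041,0,0,0,0,0.08],[0,0.041,0,0,0,0,0.08],[0,0.041,0,0,0,0,0.08],[0,0.041,0,0,0,0,0.08],[0,0.041,0,0,0,0,0.08]]]'
python3 -m handwheel '[[[-0.006,0.041,0,0,0,0,0.06],[-0.006,0.041,0,0,0,0,0.06],[-0.006,0.04,-0.01,0,0,0,0.06],[-0.006,0.04,-0.01,0,0,0,0.06],[-0.006,0.037,-0.015,0,0,0,0.06],[0,0,-0.015,0,0,0,0.06],[0,0,0,0,0,0,0.06]]]'
python3 - <<'E'
from h import *
o=r.get_obs(); im,d=r.grab_frame("wrist"); W=cloud("wrist",d,o)
np.savez("w1.npz",im=im,d=d,W=W)
cv2.imwrite("pics/w1.png",im[:,:,::-1])
print(o["tcp_pos"],o["joints"],np.linalg.norm(o["qvel"]))
for m in r.masks_of("cap","wrist")[:3]:
    k=m["pixels"]&(d>0);P=W[k];print(m["p"],m["at"],P.min(0),P.max(0),im[k].mean(0))
    c=np.median(P,0)
    q=P[(P[:,2]>.046)];print("posttop",len(q),(q.min(0)+q.max(0))/2,np.ptp(q,axis=0),q.mean(0))
    q=P[(P[:,2]>.009)&(P[:,2]<.02)];print("disc",(q.min(0)+q.max(0))/2,np.ptp(q,axis=0))
E
```

```text
clock: 2.52
tcp_pos: [0.4586, 0.0606, 0.3043]
orientation: [2.099, 2.336, 0.001]
contact_force: [1.4, -0.0, 0.7]
grip_width: 0.0799
clock: 3.1
tcp_pos: [0.427, 0.2595, 0.2518]
orientation: [-2.092, -2.341, 0.005]
contact_force: [-0.2, -0.6, 0.1]
grip_width: 0.0599
[0.42695168 0.25948965 0.25180273] [-0.05207388  0.3400595  -0.73626794  1.98059269  0.28132335  0.92718747
 -0.81932593] 0.11274630611192918
0.84 [249.8, 255.9] [ 0.39278672  0.10661867 -0.00180931] [0.466915   0.18802028 0.05098217] [219.34659351  41.18930041  29.44444444]
posttop 250 [0.42901271 0.15210258 0.04855343] [0.02085361 0.02163268 0.00485749] [0.42887252 0.1528483  0.0489407 ]
disc [0.42929048 0.15294475 0.01438226] [0.07043476 0.07015105 0.01059865]
0.77 [258.7, 173.8] [ 0.39403386  0.22720075 -0.00304377] [0.46382485 0.29828567 0.05100237] [141.48862829 130.29246624 122.42253021]
posttop 334 [0.42837917 0.26265072 0.04884502] [0.02132327 0.02146105 0.0043147 ] [0.42836164 0.26301868 0.0489853 ]
disc [0.42892936 0.26274321 0.01453674] [0.06979098 0.07108492 0.01081378]
0.64 [187.2, 80.4] [ 0.30464378  0.31960644 -0.00209834] [0.37479417 0.3896301  0.05102677] [ 76.78481013 190.47758439  88.09651899]
posttop 469 [0.33994453 0.35484266 0.04856991] [0.02139336 0.02125071 0.00491371] [0.34006574 0.35481613 0.04885124]
disc [0.33971897 0.35461827 0.01434512] [0.07015039 0.07002367 0.01034229]
```

View pics/w1.png

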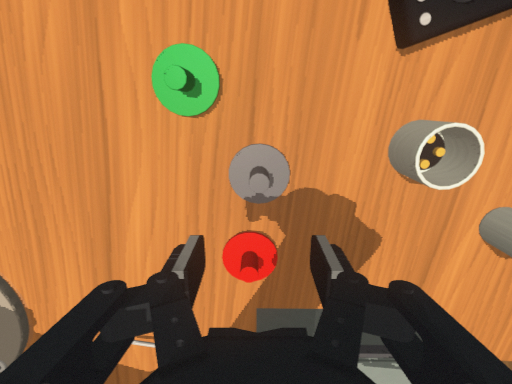

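The wrist view shows the grey cap at px (259,174) in the middle, the red and green look-alikes beside it, and the round pot at (440,155). I'll measure the pot rim in the same frame.

Run:
```python
from h import *
z=np.load("w1.npz");W=z["W"];d=z["d"]
k=(d>0)&(np.hypot(W[...,0]-.607,W[...,1]-.311)<.05)&(W[...,2]>.054)&(W[...,2]<.068)
P=W[k];print(len(P),(P.min(0)+P.max(0))/2,np.ptp(P,axis=0),np.median(P,0))
c=circ(P[:,:2]);print(c)
```

```text
1220 [0.60845266 0.3119903  0.05769826] [0.06628012 0.06489983 0.00738298] [0.61165906 0.3141034  0.05872071]
(array([0.60726292, 0.31201552]), np.float64(0.03066360478771479))
```

```bash
python3 -m handwheel '[[[0.0016,0.0034,-0.03,0,0,0,0.06],[0,0,-0.035,0,0,0,0.06],[0,0,-0.035,0,0,0,0.06],[0,0,-0.03,0,0,0,0.06],[0,0,-0.02,0,0,0,0.06],[0,0,-0.009,0,0,0,0.06],[0,0,0,0,0,0,0.06]]]' 40
python3 - <<'E'
from h import *
o=r.get_obs(); im,d=r.grab_frame("wrist"); 
cv2.imwrite("pics/w2.png",im[:,:,::-1]); print(o["tcp_pos"],o["contact_force"],o["orientation"])
E
```

```text
clock: 3.78
tcp_pos: [0.4309, 0.2596, 0.0941]
orientation: [2.102, 2.334, -0.004]
contact_force: [-0.4, -1.2, 0.7]
grip_width: 0.06
[0.43092447 0.25956431 0.09411738] [-0.35619151 -1.17360607  0.67535889] [ 2.10206765  2.33434174 -0.00350756]
```

View pics/w2.png

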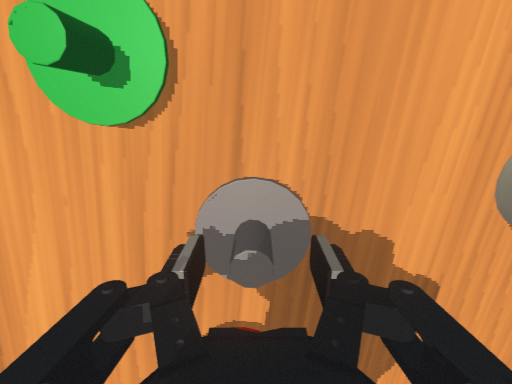

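The post sits between the pads, at px (252,250) against a jaw centre of about 258. I'll trim by 2–3 mm and close.

```bash
python3 -m handwheel '[[[-0.002,0.003,-0.001,0,0,0,0.06],[0,0,0,0,0,0,0.06],[0,0,0,0,0,0,0.06]]]' 40
python3 -m handwheel '[[[0,0,0,0,0,0,0.02],[0,0,0,0,0,0,0.01],[0,0,0,0,0,0,0.01],[0,0,0,0,0,0,0.01],[0,0,0,0,0,0,0.01],[0,0,0,0,0,0,0.01]]]' 40
```

```text
clock: 4.08
tcp_pos: [0.4292, 0.2648, 0.0953]
orientation: [2.099, 2.337, 0.004]
contact_force: [-0.2, -0.7, -0.0]
grip_width: 0.0597
clock: 4.58
tcp_pos: [0.4287, 0.2642, 0.0943]
orientation: [2.099, 2.337, 0.0]
contact_force: [-0.8, -1.2, 5.5]
grip_width: 0.021
```

```bash
python3 -m handwheel '[[[0,0,0.02,0,0,0,0.01],[0,0,0.035,0,0,0,0.01],[0,0,0.035,0,0,0,0.01],[0,0,0.02,0,0,0,0.01],[0,0,0,0,0,0,0.01],[0,0,0,0,0,0,0.01]]]'
python3 - <<'E'
from h import *
o=r.get_obs(); im,d=r.grab_frame("wrist"); W=cloud("wrist",d,o)
cv2.imwrite("pics/w3.png",im[:,:,::-1]); print(o["tcp_pos"],o["orientation"],o["joints"])
np.savez("w3.npz",im=im,d=d,W=W)
for m in r.masks_of("cap","wrist")[:3]:
    k=m["pixels"]&(d>0);P=W[k];print(m["p"],m["at"],im[k].mean(0))
    z0=np.histogram(P[:,2],bins=np.arange(-.01,.3,.004)); i=z0[0].argmax(); print("mode z",z0[1][i])
    q=P[abs(P[:,2]-z0[1][i]-.002)<.006];print((q.min(0)+q.max(0))/2,np.ptp(q,axis=0))
    A=np.c_[q[:,:2],np.ones(len(q))];print("plane",np.linalg.lstsq(A,q[:,2],rcond=None)[0])
E
```

```text
clock: 5.08
tcp_pos: [0.429, 0.2642, 0.2047]
orientation: [2.099, 2.336, 0.003]
contact_force: [-0.2, -0.2, -0.7]
grip_width: 0.021
[0.42900329 0.26421424 0.20468798] [2.09931613 2.33561114 0.00312107] [-0.09509096  0.41162446 -0.70630582  2.01619479  0.3591388   0.83547063
 -0.89836872]
0.73 [254.9, 228.8] [113.13010568 105.01013996  99.97443588]
mode z 0.12200000000000001
[0.43005374 0.26566215 0.12414324] [0.07030579 0.06611194 0.01171151]
plane [ 0.00517209 -0.01810376  0.12533714]
0.57 [165.3, 81.1] [ 74.6203584  188.17531868  86.18030667]
mode z 0.01
[0.33958501 0.35495347 0.01269091] [0.07146331 0.07105998 0.01041398]
plane [ 0.00068163 -0.00100647  0.01208113]
```

View pics/w3.png

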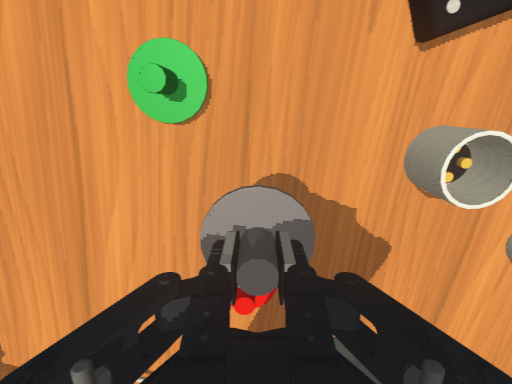

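Cap held level with the disc top 80 mm below the TCP; the red one stayed on the bench. I'll move over the pot.

```bash
python3 -m handwheel '[[[0.02,0.006,0,0,0,0,0.01],[0.036,0.0095,0,0,0,0,0.01],[0.036,0.0095,0,0,0,0,0.01],[0.036,0.0095,0,0,0,0,0.01],[0.033,0.009,0,0,0,0,0.01],[0.018,0.005,-0.01,0,0,0,0.01],[0,0,0,0,0,0,0.01],[0,0,0,0,0,0,0.01],[0,0,0,0,0,0,0.01]]]'
python3 - <<'E'
from h import *
o=r.get_obs(); print(o["tcp_pos"],o["orientation"])
for n in ["wrist","scene"]:
    im,d=r.grab_frame(n); W=cloud(n,d,o)
    if n=="scene": im=cv2.resize(im[150:260,270:420],None,fx=4,fy=4)
    cv2.imwrite(f"pics/4{n}.png",im[:,:,::-1])
    T=o["tcp_pos"]
    def near(zl,zh,rad=.05,c=(.608,.312)):
        k=(d>0)&(np.hypot(W[...,0]-c[0],W[...,1]-c[1])<rad)&(W[...,2]>zl)&(W[...,2]<zh); return W[k]
    q=near(T[2]-.086,T[2]-.074); print(n,"disc",len(q),(q.min(0)+q.max(0))/2,np.ptp(q,axis=0))
    q=near(.05,.068); print(n,"rim",len(q),(q.min(0)+q.max(0))/2,np.ptp(q,axis=0))
E
```

```text
clock: 5.93
tcp_pos: [0.606, 0.3126, 0.192]
orientation: [-2.097, -2.337, 0.005]
contact_force: [-0.6, -0.4, -0.2]
grip_width: 0.021
[0.60604243 0.31258201 0.19198652] [-2.09731314 -2.33697778  0.00521823]
wrist disc 4937 [0.60635226 0.31221182 0.11198293] [0.07136089 0.07006446 0.01195808]
wrist rim 613 [0.60795731 0.33274866 0.05543033] [0.06265534 0.02440035 0.01055112]
scene disc 233 [0.60782755 0.31059991 0.11196178] [0.06991893 0.07084948 0.01163969]
scene rim 132 [0.60763183 0.31203063 0.05789862] [0.0683518  0.06545883 0.01575483]
```

View pics/4wrist.png

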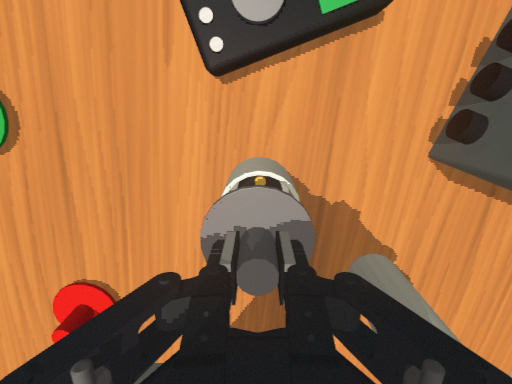

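View pics/4scene.png

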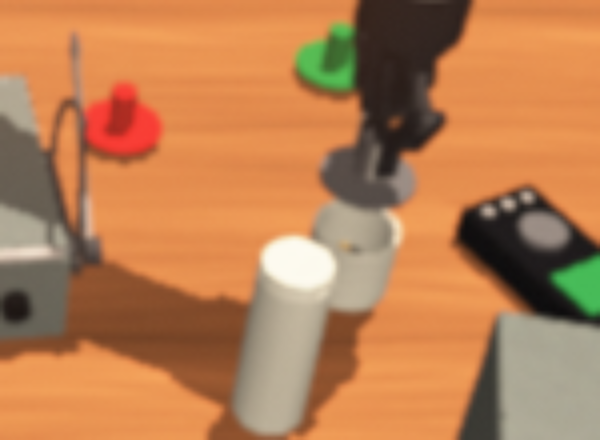

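The cap hangs over the pot mouth: disc at (0.6064, 0.312) and rim at (0.608, 0.312). I trim x and lower it in stages while watching the force.

```bash
python3 -m handwheel '[[[0.0012,0.0004,-0.015,0,0,0,0.01],[0,0,-0.015,0,0,0,0.01],[0,0,-0.005,0,0,0,0.01],[0,0,-0.003,0,0,0,0.01],[0,0,0,0,0,0,0.01]]]'
python3 -m handwheel '[[[0,0,-0.003,0,0,0,0.01],[0,0,-0.002,0,0,0,0.01],[0,0,0,0,0,0,0.01]]]'
```

```text
clock: 6.45
tcp_pos: [0.6081, 0.3126, 0.1544]
orientation: [-2.099, -2.337, 0.003]
contact_force: [1.1, 1.1, 0.5]
grip_width: 0.0211
clock: 6.7
tcp_pos: [0.6088, 0.3131, 0.1508]
orientation: [2.1, 2.337, 0.0]
contact_force: [-0.1, -0.0, -1.1]
grip_width: 0.0211
```

```bash
python3 -m handwheel '[[[0,0,-0.002,0,0,0,0.01],[0,0,-0.0015,0,0,0,0.01],[0,0,0,0,0,0,0.01]]]'
python3 -m handwheel '[[[0,0,-0.0015,0,0,0,0.01],[0,0,-0.001,0,0,0,0.01],[0,0,0,0,0,0,0.01]]]'
```

```text
clock: 6.95
tcp_pos: [0.6087, 0.313, 0.1472]
orientation: [-2.099, -2.337, 0.0]
contact_force: [0.4, 0.4, -1.4]
grip_width: 0.0208
clock: 7.2
tcp_pos: [0.6089, 0.3132, 0.1464]
orientation: [2.099, 2.336, 0.001]
contact_force: [-3.4, -2.3, 7.9]
grip_width: 0.0208
```

Run:
```python
from h import *
o=r.get_obs(); print(o["tcp_pos"],o["contact_force"])
for n in ["wrist","scene"]:
    im,d=r.grab_frame(n); W=cloud(n,d,o)
    if n=="scene": im=cv2.resize(im[150:260,270:420],None,fx=5,fy=5,interpolation=cv2.INTER_CUBIC)
    cv2.imwrite(f"pics/5{n}.png",im[:,:,::-1])
    k=(d>0)&(np.hypot(W[...,0]-.608,W[...,1]-.312)<.034)&(W[...,2]>.058)&(W[...,2]<.072);q=W[k]
    A=np.c_[q[:,:2]-[.608,.312],np.ones(len(q))];print(n,len(q),np.median(q[:,2]),"plane",np.linalg.lstsq(A,q[:,2],rcond=None)[0])
    print((q.min(0)+q.max(0))/2,np.ptp(q,axis=0))
```

```text
[0.60889062 0.31324947 0.14642558] [-3.43097379 -2.34045261  7.86723448]
wrist 4275 0.06409890921228104 plane [ 0.00430944 -0.01531482  0.06450661]
[0.60799047 0.31261005 0.06630033] [0.06780266 0.06662437 0.01138595]
scene 178 0.06576204699097497 plane [-0.01043152  0.01022548  0.06578127]
[0.60964256 0.31246639 0.06588763] [0.06375877 0.06593385 0.00862598]
```

View pics/5scene.png

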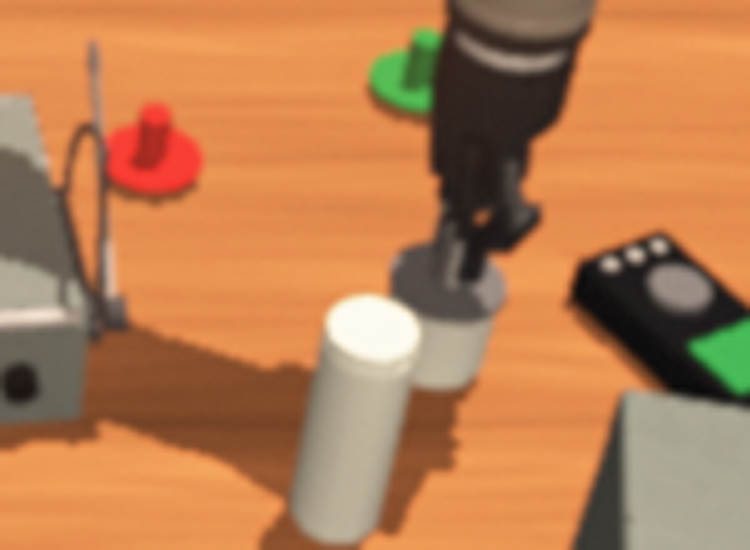

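View pics/5wrist.png

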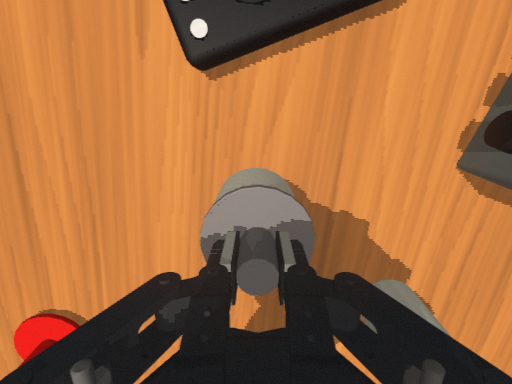

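Both views show the disc resting on the rim with its top at z ≈ 0.065 and level, so it is seated. I release, rise and check.

```bash
python3 -m handwheel '[[[0,0,0,0,0,0,0.03],[0,0,0,0,0,0,0.05],[0,0,0,0,0,0,0.06],[0,0,0,0,0,0,0.06],[0,0,0,0,0,0,0.06]]]'
python3 -m handwheel '[[[0,0,0.02,0,0,0,0.06],[0,0,0.04,0,0,0,0.06],[0,0,0.04,0,0,0,0.06],[0,0,0.035,0,0,0,0.06],[0,0,0,0,0,0,0.06],[0,0,0,0,0,0,0.06]]]'
python3 - <<'E'
from h import *
o=r.get_obs(); print(o["tcp_pos"],o["contact_force"],o["joints"])
for n in ["wrist","scene"]:
    im,d=r.grab_frame(n); W=cloud(n,d,o); 
    if n=="scene": im=cv2.resize(im[150:260,270:420],None,fx=5,fy=5,interpolation=cv2.INTER_CUBIC)
    cv2.imwrite(f"pics/6{n}.png",im[:,:,::-1])
    k=(d>0)&(np.hypot(W[...,0]-.608,W[...,1]-.312)<.034)&(W[...,2]>.058)&(W[...,2]<.072);q=W[k]
    A=np.c_[q[:,:2]-[.608,.312],np.ones(len(q))];print(n,len(q),np.median(q[:,2]),"plane",np.linalg.lstsq(A,q[:,2],rcond=None)[0])
    print((q.min(0)+q.max(0))/2,np.ptp(q,axis=0))
    k=(d>0)&(np.hypot(W[...,0]-.608,W[...,1]-.312)<.03)&(W[...,2]>.09)&(W[...,2]<.115);q=W[k]
    print("post",q.mean(0),q[:,2].max())
E
```

```text
clock: 7.72
tcp_pos: [0.6087, 0.3131, 0.1447]
orientation: [-2.099, -2.337, 0.0]
contact_force: [-0.1, -0.0, -0.5]
grip_width: 0.0602
clock: 8.22
tcp_pos: [0.6096, 0.314, 0.2828]
orientation: [2.099, 2.336, 0.008]
contact_force: [0.0, -0.8, -1.3]
grip_width: 0.0599
[0.60956072 0.31399081 0.28282237] [ 0.04727268 -0.82818789 -1.29123237] [-0.13154552  0.593592   -0.65261679  1.51620049  0.38130104  1.15591997
 -0.74778069]
wrist 2382 0.06416893501569358 plane [ 0.00195429 -0.00034341  0.0642028 ]
[0.60816641 0.31194895 0.06525332] [0.06702932 0.06783812 0.01225458]
post [0.60982695 0.31322889 0.10030333] 0.10266285039544568
scene 215 0.06593338106033954 plane [-0.00086373 -0.00669117  0.06597613]
[0.6079659  0.31190058 0.06510223] [0.06784118 0.06588001 0.01294337]
post [0.61230494 0.31088736 0.0998819 ] 0.10612360192031552
```

View pics/6wrist.png

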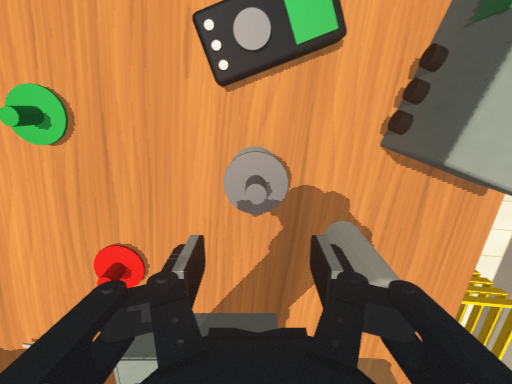

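View pics/6scene.png

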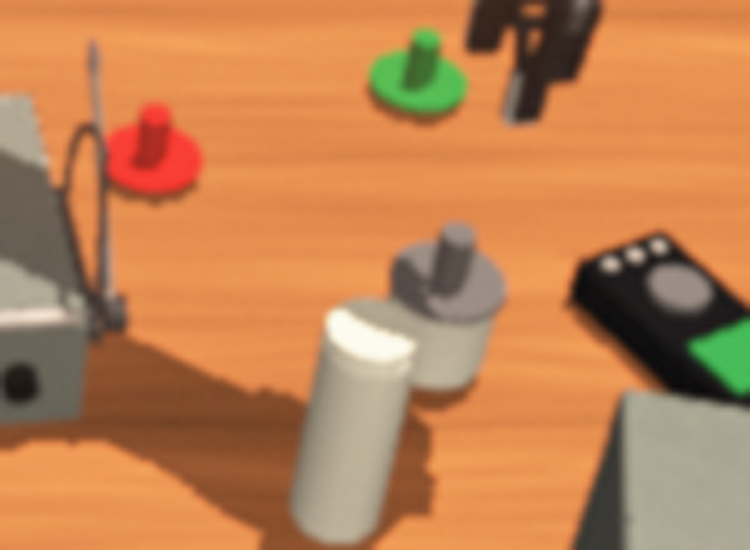

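The cap is seated, level (slope < 1 %) and released, with its post top at 0.103 (expected 0.102). Next, to above the handle.

```bash
python3 -m handwheel '[[[-0.012,-0.025,0.025,0,0,0,0.06],[-0.013,-0.035,0.015,0,0,0,0.06],[-0.013,-0.038,0.01,0,0,0,0.06],[-0.013,-0.038,0,0,0,0,0.06],[-0.013,-0.038,0,0,0,0,0.06],[-0.013,-0.038,0,0,0,0,0.06],[-0.013,-0.038,0,0,0,0,0.06],[-0.013,-0.038,0,0,0,0,0.06],[-0.013,-0.038,0,0,0,0,0.06],[-0.003,-0.016,0,0,0,0,0.06]]]'
python3 -m handwheel '[[[0,0,0,0,0,0,0.06],[0,0,0,0,0,0,0.06]]]'
python3 - <<'E'
from h import *
o=r.get_obs(); im,d=r.grab_frame("wrist"); W=cloud("wrist",d,o)
cv2.imwrite("pics/w7.png",im[:,:,::-1]); print(o["tcp_pos"],o["orientation"],o["joints"])
np.savez("w7.npz",im=im,d=d,W=W)
E
```

```text
clock: 9.15
tcp_pos: [0.4867, -0.0348, 0.3278]
orientation: [-2.106, -2.329, 0.008]
contact_force: [0.6, 0.1, 0.1]
grip_width: 0.06
clock: 9.32
tcp_pos: [0.489, -0.03, 0.3286]
orientation: [-2.102, -2.333, 0.002]
contact_force: [0.2, 0.2, -0.0]
grip_width: 0.0599
[ 0.48899345 -0.03004062  0.3286195 ] [-2.10152063e+00 -2.33250585e+00  2.13281652e-03] [ 0.5140234   0.20546453 -0.65441726  1.92097658  0.1418307   1.06340358
 -0.09562528]
```

View pics/w7.png

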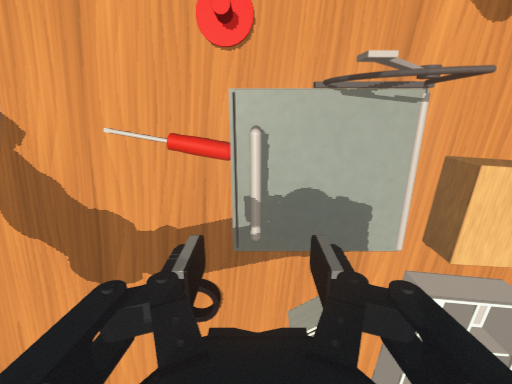

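The wrist view shows the bar from (256,130) to (255,238), parallel to the tool's x, and the pointer with its arc at the top right, (380,55) to (495,70). Measuring.

Run:
```python
from h import *
z=np.load("w7.npz");W=z["W"];d=z["d"];im=z["im"]
v,u=np.mgrid[:384,:512]
# bar
k=(u>235)&(u<275)&(v>120)&(v<248)&(W[...,2]>.118)&(W[...,2]<.14);P=W[k]
print("bar",len(P),P.mean(0),P.min(0),P.max(0))
c,rr=P[:,:2].mean(0),None
U,S,V=np.linalg.svd(P[:,:2]-c);print("dir",V[0],np.degrees(np.arctan2(V[0][1],V[0][0])))
s=(P[:,:2]-c)@V[0];t=(P[:,:2]-c)@V[1];print("mid",c+V[0]*(s.min()+s.max())/2+V[1]*(t.min()+t.max())/2,np.ptp(s),np.ptp(t))
# plate
k=(abs(W[...,2]-.083)<.007)&(u>225)&(u<440)&(v>85)&(v<255)&(W[...,1]<.07)
m=np.uint8(k); n,l,st,_=cv2.connectedComponentsWithStats(m); i=1+st[1:,4].argmax(); P=W[l==i]
rect=cv2.minAreaRect(P[:,:2].astype(np.float32));print("plate",rect,cv2.boxPoints(rect).round(4).tolist(),np.median(P[:,2]))
# pointer region
k=(u>310)&(u<510)&(v>40)&(v<100)&(W[...,2]>.09);P=W[k];print(len(P))
vis=np.zeros((384,512,3),np.uint8)
crop=im[30:110,300:510]; cv2.imwrite("pics/p7.png",cv2.resize(crop,None,fx=3.8,fy=3.8,interpolation=cv2.INTER_CUBIC)[:,:,::-1])
Z=W[...,2]
for vv in range(48,100,3): print(vv,[int(1000*Z[vv,uu]) for uu in range(330,500,6)])
```

```text
bar 1306 [ 0.48731933 -0.02794632  0.13062831] [ 0.47633835 -0.09211074  0.11835878] [0.49918196 0.02792424 0.13356959]
dir [ 0.10447395 -0.99452762] -84.00314086080469
mid [ 0.48752917 -0.03210241] 0.12054673911000457 0.011960401151822096
plate ((0.5671195983886719, -0.02456127107143402), (0.21991881728172302, 0.1988992989063263), 6.016180038452148) [[0.447299987077713, 0.06279999762773514], [0.4681999981403351, -0.13500000536441803], [0.6869000196456909, -0.11190000176429749], [0.666100025177002, 0.08590000122785568]] 0.08321451069012764
2192
48 [-1, -1, -1, -2, 0, 0, -2, -1, 0, 0, 0, 0, 0, -1, 0, 0, 0, 0, -1, 0, 0, -1, -1, -1, 0, 1, -1, -1, 0]
51 [0, -1, 0, 0, -2, 0, 397, 200, 199, 201, 198, 199, -2, 0, 0, 0, -2, 0, 0, -2, 0, 0, 0, -2, 0, 0, -2, 0, -2]
54 [2, 0, -1, -1, 0, 0, 196, 199, 199, 199, 200, 199, -1, 0, 0, 0, 0, 0, 0, 0, -1, -1, -2, 0, 0, 0, 0, 0, 0]
57 [-1, -2, 0, 0, -1, 186, 198, 200, 199, 198, 199, 198, 0, 0, -1, 0, -1, 0, 0, -1, 0, 0, 0, -1, -1, 0, 0, 0, 0]
60 [0, 0, 0, -1, 0, 187, 188, 189, 189, 188, 183, 173, 164, -1, -1, -1, -2, 0, 0, -1, 1, 0, 0, 0, 0, 0, 0, -1, 0
[... 829 characters left out ...]
 -1, 0, 397, 0, 0, 0, -2, 0]
84 [79, 79, 79, 79, 77, 80, 79, 79, 78, 79, 79, 80, 78, 78, 79, 79, 83, 77, 0, 0, 0, 0, -1, -2, 0, 0, -1, 0, 0]
87 [78, 79, 78, 79, 78, 78, 78, 78, 79, 78, 79, 78, 78, 78, 79, 78, 80, 78, 0, 0, 0, 0, 0, 0, 0, 0, 0, 0, 1]
90 [82, 82, 83, 82, 82, 84, 85, 82, 82, 84, 83, 83, 83, 83, 83, 84, 82, 0, -2, 0, 0, -1, 0, 0, 0, 0, 1, -1, 0]
93 [82, 83, 83, 83, 81, 83, 82, 81, 82, 82, 83, 81, 84, 83, 83, 83, 87, -1, -1, 1, -1, -1, 0, 0, 0, -1, 0, 0, 0]
96 [83, 82, 82, 83, 83, 82, 83, 83, 84, 84, 82, 84, 83, 82, 83, 83, 86, 0, 0, 397, -1, 0, -1, -2, -1, 0, -1, 0, 0]
99 [83, 83, 83, 81, 81, 83, 83, 82, 82, 83, 83, 82, 82, 83, 83, 82, 85, -1, 0, 0, 0, -1, 0, 1, 0, -1, 0, 1, -1]
```

View pics/p7.png

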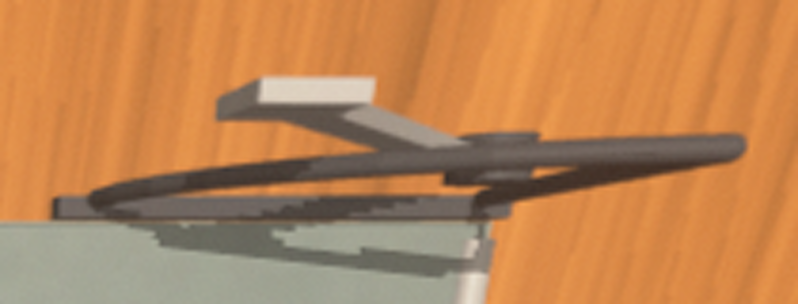

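Run:
```python
from h import *
H=np.array([.6715,-.0128,.082]);a=np.radians(6.0);X=np.array([np.cos(a),np.sin(a),0]);Y=np.array([-np.sin(a),np.cos(a),0])
for f in ["w7","top","scene"]:
    W=np.load(f+".npz")["W"].reshape(-1,3)-H
    p=np.c_[W@X,W@Y,W[:,2]]
    k=(p[:,1]>.108)&(p[:,1]<.122)&(p[:,2]>.02)&(p[:,2]<.14)&(p[:,0]<-.015)&(p[:,0]>-.16);q=p[k]
    rr=np.hypot(q[:,0],q[:,2]);th=np.arctan2(q[:,2],-q[:,0])
    print(f,len(q)); 
    for lo in np.arange(.02,.18,.02):
        s=(rr>=lo)&(rr<lo+.02)
        if s.any(): print("  r",round(lo,2),s.sum(),th[s].mean().round(3),th[s].min().round(3),th[s].max().round(3),"y",q[s,1].mean().round(4))
    l=np.polyfit(q[:,0],q[:,2],1);print("  slope angle",np.arctan(-l[0]),"z at x=0",l[1], "rmax",rr.max())
```

```text
w7 684
  r 0.04 10 0.915 0.902 0.939 y 0.1144
  r 0.06 32 0.883 0.835 0.903 y 0.1131
  r 0.08 79 0.846 0.757 0.881 y 0.1122
  r 0.1 92 0.844 0.774 0.874 y 0.1122
  r 0.12 82 0.833 0.781 0.865 y 0.1117
  r 0.14 354 0.84 0.728 0.917 y 0.1127
  r 0.16 35 0.825 0.809 0.839 y 0.1131
  slope angle 0.7704698636732115 z at x=0 0.012840136746464396 rmax 0.16182219160702865
top 52
  r 0.02 3 0.906 0.9 0.914 y 0.112
  r 0.04 5 0.833 0.672 0.885 y 0.1122
  r 0.06 7 0.835 0.768 0.907 y 0.1119
  r 0.08 7 0.843 0.809 0.87 y 0.1123
  r 0.1 8 0.847 0.824 0.865 y 0.1128
  r 0.12 7 0.846 0.834 0.863 y 0.1127
  r 0.14 14 0.842 0.712 0.917 y 0.1125
  r 0.16 1 0.799 0.799 0.799 y 0.1132
  slope angle 0.8198350954940961 z at x=0 0.0035785007370377386 rmax 0.16025195799253808
scene 59
  r 0.02 8 0.935 0.846 1.069 y 0.1133
  r 0.04 4 0.921 0.869 0.988 y 0.1156
  r 0.08 5 0.854 0.739 0.909 y 0.1127
  r 0.1 9 0.841 0.792 0.901 y 0.1132
  r 0.12 13 0.856 0.805 0.898 y 0.1141
  r 0.14 18 0.856 0.767 0.921 y 0.1133
  r 0.16 2 0.843 0.841 0.844 y 0.1139
  slope angle 0.8192654434259365 z at x=0 0.006364679455315776 rmax 0.16296806500599734
```

Bar mid is (0.4875, -0.0321) at the expected height, box yaw is 6.0° and the tool is aligned with it. Pointer is about 0.825–0.84. Lowering onto the handle.

```bash
python3 -m handwheel '[[[-0.0015,-0.002,-0.035,0,0,0,0.06],[0,0,-0.035,0,0,0,0.06],[0,0,-0.035,0,0,0,0.06],[0,0,-0.025,0,0,0,0.06],[0,0,-0.013,0,0,0,0.06],[0,0,-0.004,0,0,0,0.06],[0,0,0,0,0,0,0.06],[0,0,0,0,0,0,0.06]]]' 60
python3 - <<'E'
from h import *
o=r.get_obs(); im,d=r.grab_frame("wrist"); 
cv2.imwrite("pics/w8.png",im[:,:,::-1]); print(o["tcp_pos"],o["contact_force"],o["orientation"])
q=0.05*np.arange(0,19); x=.185*(1-np.cos(q))+.045*np.sin(q); z=.185*np.sin(q)+.045*(np.cos(q)-1)
for a,b,c in zip(q[1:],np.diff(x),np.diff(z)): print(round(a,2),round(b*.9945*1000,1),round(b*.1045*1000,1),round(c*1000,1))
E
```

```text
clock: 10.03
tcp_pos: [0.4888, -0.0296, 0.1833]
orientation: [-2.097, -2.339, -0.002]
contact_force: [-0.0, -0.9, 0.7]
grip_width: 0.0601
[ 0.4888419  -0.02963987  0.18334647] [-0.03620348 -0.93527596  0.6961903 ] [-2.09719651e+00 -2.33894257e+00 -1.52516826e-03]
0.05 2.5 0.3 9.2
0.1 2.9 0.3 9.1
0.15 3.4 0.4 8.9
0.2 3.8 0.4 8.7
0.25 4.2 0.4 8.5
0.3 4.7 0.5 8.3
0.35 5.1 0.5 8.0
0.4 5.5 0.6 7.8
0.45 5.8 0.6 7.5
0.5 6.2 0.7 7.2
0.55 6.5 0.7 6.9
0.6 6.9 0.7 6.5
0.65 7.2 0.8 6.2
0.7 7.5 0.8 5.8
0.75 7.8 0.8 5.4
0.8 8.0 0.8 5.0
0.85 8.3 0.9 4.6
0.9 8.5 0.9 4.2
```

View pics/w8.png

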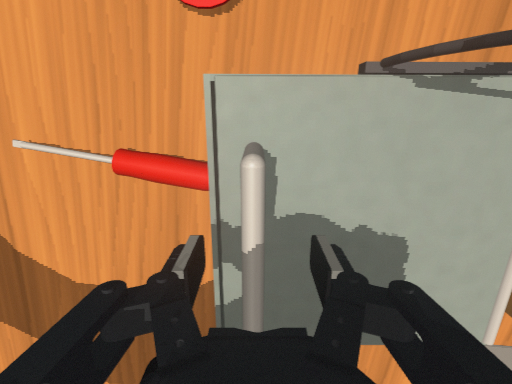

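The bar lies between the pads (u ≈ 253). Trim and close.

```bash
python3 -m handwheel '[[[-0.0012,0,-0.001,0,0,0,0.04],[0,0,0,0,0,0,0.02],[0,0,0,0,0,0,0.005],[0,0,0,0,0,0,0.005],[0,0,0,0,0,0,0.005],[0,0,0,0,0,0,0.005],[0,0,0,0,0,0,0.005]]]' 60
python3 -m handwheel '[[[0,0,0,0,0,0,0.005],[0,0,0,0,0,0,0.005]]]' 60
```

```text
clock: 10.67
tcp_pos: [0.4866, -0.0311, 0.1825]
orientation: [-2.1, -2.337, 0.002]
contact_force: [-3.0, 0.6, 6.9]
grip_width: 0.0105
clock: 10.83
tcp_pos: [0.4866, -0.0311, 0.1825]
orientation: [-2.1, -2.337, 0.002]
contact_force: [-3.0, -0.3, 6.9]
grip_width: 0.0098
```

```bash
python3 -m handwheel '[[[0.0025,0.0003,0.0092,0,0,0,0.005],[0.0029,0.0003,0.0091,0,0,0,0.005],[0.0034,0.0004,0.0089,0,0,0,0.005],[0.0038,0.0004,0.0087,0,0,0,0.005],[0,0,0,0,0,0,0.005]]]' 60
python3 - <<'E'
from h import *
o=r.get_obs(); im,d=r.grab_frame("wrist"); print(o["contact_force"],o["tcp_pos"],o["moment"])
cv2.imwrite("pics/w9.png",im[:,:,::-1])
E
```

```text
clock: 11.25
tcp_pos: [0.4992, -0.0297, 0.2193]
orientation: [-2.1, -2.336, 0.003]
contact_force: [-6.3, -0.4, -0.3]
grip_width: 0.0098
[-6.28697993 -0.42498892 -0.28884871] [ 0.4992225  -0.02973897  0.21933353] [-0.24883636  1.49774227  0.04912793]
```

View pics/w9.png

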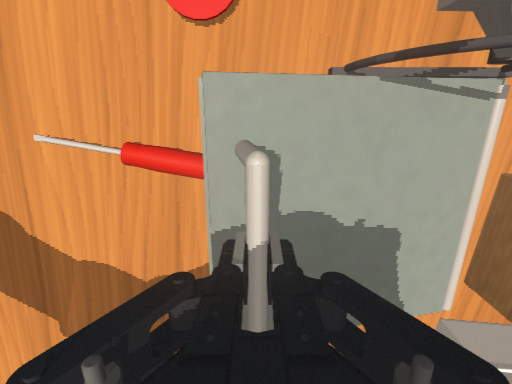

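The flap rises with the handle and forces are small (about 6 N). Continuing along the arc.

```bash
python3 -m handwheel '[[[0.0042,0.0004,0.0085,0,0,0,0.005],[0.0047,0.0005,0.0083,0,0,0,0.005],[0.0051,0.0005,0.008,0,0,0,0.005],[0.0055,0.0006,0.0078,0,0,0,0.005],[0.0058,0.0006,0.0075,0,0,0,0.005],[0.0062,0.0007,0.0072,0,0,0,0.005],[0.0065,0.0007,0.0069,0,0,0,0.005],[0,0,0,0,0,0,0.005]]]' 60
python3 -m handwheel '[[[0.0069,0.0007,0.0065,0,0,0,0.005],[0.0072,0.0008,0.0062,0,0,0,0.005],[0.0075,0.0008,0.0058,0,0,0,0.005],[0.0078,0.0008,0.0054,0,0,0,0.005],[0.008,0.0008,0.005,0,0,0,0.005],[0,0,0,0,0,0,0.005],[0,0,0,0,0,0,0.005]]]' 60
python3 - <<'E'
from h import *
o=r.get_obs(); print(o["contact_force"],o["tcp_pos"],o["moment"])
for n in ["wrist","scene","top"]:
    im,d=r.grab_frame(n); W=cloud(n,d,o); np.savez(f"{n}10.npz",im=im,d=d,W=W)
    if n=="scene": im=cv2.resize(im[130:250,190:340],None,fx=5,fy=5,interpolation=cv2.INTER_CUBIC)
    if n=="top": im=cv2.resize(im[120:240,200:340],None,fx=5,fy=5,interpolation=cv2.INTER_CUBIC)
    cv2.imwrite(f"pics/10{n}.png",im[:,:,::-1])
E
```

```text
clock: 11.97
tcp_pos: [0.5365, -0.0258, 0.2745]
orientation: [-2.099, -2.335, 0.008]
contact_force: [-17.0, -2.6, 13.5]
grip_width: 0.0098
clock: 12.55
tcp_pos: [0.5751, -0.0217, 0.3049]
orientation: [2.099, 2.336, -0.002]
contact_force: [-14.0, -2.5, 18.4]
grip_width: 0.0096
[-14.02323355  -2.50439324  18.43768251] [ 0.57509715 -0.02173844  0.30492847] [-0.64435206  3.25838545 -0.11344785]
```

View pics/10wrist.png

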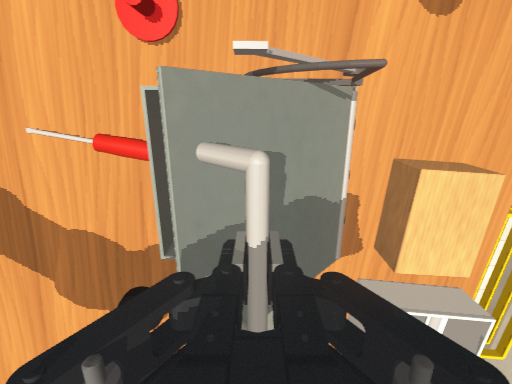

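View pics/10scene.png

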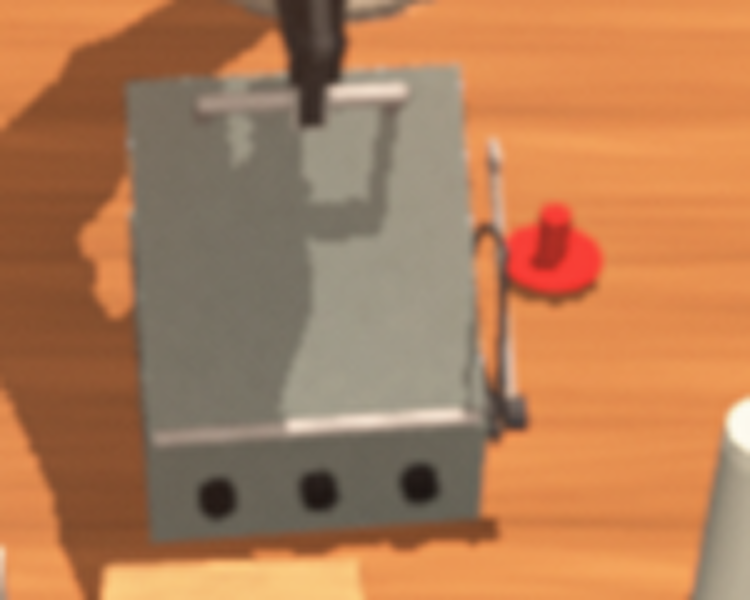

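View pics/10top.png

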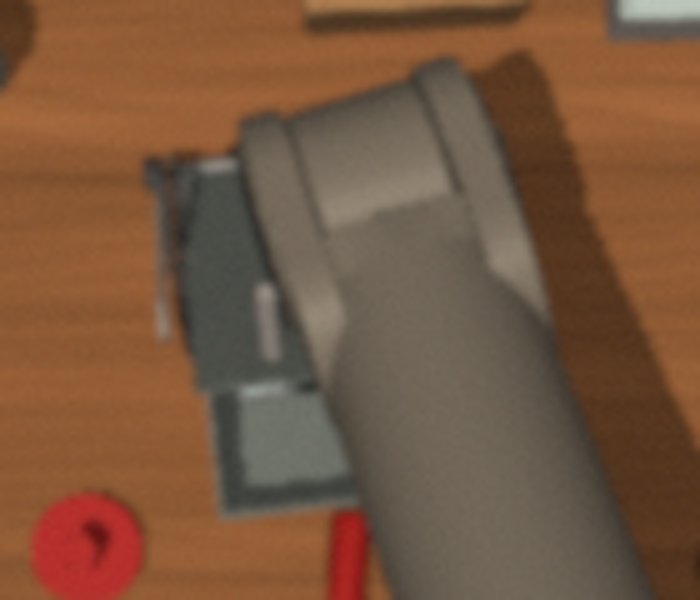

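The flap is well up and the pointer is undisturbed. Measuring the plate angle against the pointer from all three cameras.

```bash
cat > ang.py <<'E'
from h import *
H=np.array([.6715,-.0128,.082]);a=np.radians(6.0);X=np.array([np.cos(a),np.sin(a),0]);Y=np.array([-np.sin(a),np.cos(a),0])
def run(files):
  for f in files:
    W=np.load(f+".npz")["W"].reshape(-1,3)-H
    p=np.c_[W@X,W@Y,W[:,2]]
    # flap plate upper face: restrict y, exclude bar
    k=(abs(p[:,1])<.098)&(p[:,2]>.01)&(p[:,0]<-.005)&(p[:,0]>-.19)
    q=p[k]; th=np.arctan2(q[:,2],-q[:,0]); rr=np.hypot(q[:,0],q[:,2])
    k=(th<1.0)&(th>.65)&(rr<.21)&(rr>.04); q=q[k]
    for it in range(6):
        A=np.c_[q[:,0],np.ones(len(q))]; c=np.linalg.lstsq(A,q[:,2],rcond=None)[0]
        e=(q[:,2]-A@c); s=abs(e)<max(.003,2*np.median(abs(e))); 
        if it<5: q=q[s]
    fa=np.arctan(-c[0]); off=c[1]*np.cos(fa)
    A=np.c_[q[:,:2],np.ones(len(q))]; c3=np.linalg.lstsq(A,q[:,2],rcond=None)[0]
    print(f,"flap n",len(q),"angle",fa.round(4),"offset of face from axis mm",(off*1000).round(2),"yslope",c3[1].round(4),"rms",e.std().round(4))
    k=(p[:,1]>.109)&(p[:,1]<.121)&(p[:,2]>.02)&(p[:,2]<.14)&(p[:,0]<-.04)&(p[:,0]>-.16);q=p[k]
    rr=np.hypot(q[:,0],q[:,2]);th=np.arctan2(q[:,2],-q[:,0]);s=rr>.07
    o=(-q[:,0]*np.sin(fa)*-1+0*q[:,0])
    # signed distance of pointer points from the flap mid-plane line (through axis) at angle fa
    dist=(q[:,2]*np.cos(fa)+q[:,0]*np.sin(fa)); 
    for lo in (.06,.08,.1,.12,.14,.155):
        s=(rr>=lo)&(rr<lo+.02)
        if s.any(): print("   r",lo,s.sum(),"th",np.percentile(th[s],[2,50,98]).round(3),"dist mm",(1000*np.percentile(dist[s],[2,50,98])).round(1))
E
python3 -c "
from ang import *; run(['wrist10','scene10','top10'])"
```

```text
wrist10 flap n 24417 angle 0.8026 offset of face from axis mm 1.5 yslope 0.0009 rms 0.0006
   r 0.06 32 th [0.875 0.885 0.898] dist mm [5.3 6.  6.7]
   r 0.08 119 th [0.775 0.87  0.883] dist mm [-2.6  6.1  7.1]
   r 0.1 180 th [0.779 0.86  0.872] dist mm [-2.6  6.4  7.6]
   r 0.12 196 th [0.784 0.855 0.865] dist mm [-2.5  6.8  8. ]
   r 0.14 425 th [0.755 0.855 0.91 ] dist mm [-7.1  8.  15.9]
   r 0.155 151 th [0.802 0.838 0.864] dist mm [-0.1  5.5  9.5]
scene10 flap n 2261 angle 0.8003 offset of face from axis mm 1.89 yslope 0.0004 rms 0.0017
   r 0.08 5 th [0.76  0.86  0.899] dist mm [-4.1  5.7  9.1]
   r 0.1 9 th [0.788 0.86  0.877] dist mm [-1.2  6.7  8.7]
   r 0.12 13 th [0.82  0.865 0.911] dist mm [ 2.5  8.  14. ]
   r 0.14 17 th [0.786 0.858 0.919] dist mm [-2.   9.3 17.4]
   r 0.155 6 th [0.813 0.836 0.858] dist mm [2.  5.8 9.2]
top10 flap n 476 angle 0.8022 offset of face from axis mm -0.17 yslope -0.0118 rms 0.0014
   r 0.06 6 th [0.769 0.814 0.86 ] dist mm [-2.3  0.6  4. ]
   r 0.08 8 th [0.783 0.851 0.876] dist mm [-1.5  4.4  6. ]
   r 0.1 9 th [0.829 0.842 0.853] dist mm [2.8 4.5 5.5]
   r 0.12 6 th [0.838 0.842 0.86 ] dist mm [4.7 5.2 7.5]
   r 0.14 12 th [0.729 0.862 0.899] dist mm [-11.    9.1  14.5]
   r 0.155 6 th [0.812 0.85  0.862] dist mm [1.7 7.7 9.4]
```

Run:
```python
from ang import *
for f,cut in (("wrist10",0),("w7",0)):
    W=np.load(f+".npz")["W"].reshape(-1,3)-H; p=np.c_[W@X,W@Y,W[:,2]]
    fa=.802
    r_=-p[:,0]*np.cos(fa)+p[:,2]*np.sin(fa); dd=p[:,2]*np.cos(fa)+p[:,0]*np.sin(fa)
    k=(p[:,1]>.107)&(p[:,1]<.123)&(r_>.04)&(r_<.17)&(abs(dd)<.025)
    r_,dd,y=r_[k],dd[k],p[k,1]
    for lo in np.arange(.04,.17,.005):
        s=(r_>=lo)&(r_<lo+.005)
        if s.sum()>3: print(round(lo,3),s.sum(),"d mm",(1000*np.percentile(dd[s],[0,5,25,50,75,95,100])).round(1),"y",np.percentile(y[s],[5,95]).round(4))
    s=(dd>.003)&(r_>.06)&(r_<.132)
    for it in range(5):
        c=np.polyfit(r_[s],dd[s],1); s=s&(abs(dd-np.polyval(c,r_))<.0015)
    print(f,"upper face fit slope",c[0],"-> angle",fa+np.arctan(c[0]),"offset mm",c[1]*1000,s.sum())
```

```text
0.065 7 d mm [5.1 5.2 5.8 6.1 6.2 6.5 6.7] y [0.114  0.1149]
0.07 10 d mm [5.5 5.7 5.9 6.  6.2 6.3 6.4] y [0.1134 0.1151]
0.075 14 d mm [5.6 5.7 5.8 6.1 6.2 6.6 6.9] y [0.113  0.1151]
0.08 18 d mm [5.5 5.7 5.9 6.1 6.4 6.7 7.2] y [0.1121 0.115 ]
0.085 29 d mm [-3.  -2.1  5.4  6.2  6.5  6.8  6.9] y [0.1112 0.1148]
0.09 40 d mm [-2.6 -1.2  3.4  6.2  6.5  7.   7.3] y [0.1112 0.115 ]
0.095 32 d mm [-3.7 -1.2  2.3  6.2  6.6  7.   7.1] y [0.1112 0.1146]
0.1 43 d mm [-3.4 -1.2  3.6  6.3  6.7  7.3  7.4] y [0.1112 0.115 ]
0.105 77 d mm [-24.1 -16.9   3.2   6.7   9.   22.   24.6] y [0.1071 0.1145]
0.11 62 d mm [-13.1  -8.9   0.    6.    6.9   7.4  13.3] y [0.107 0.115]
0.115 49 d mm [-2.1 -0.7  3.3  6.6  7.1  7.6  7.8] y [0.1112 0.1148]
0.12 47 d mm [-2.7 -0.8  5.3  6.9  7.3  7.6  7.7] y [0.1112 0.1152]
0.125 56 d mm [-2.8 -1.6  3.5  6.8  7.3  7.8  8.3] y [0.1112 0.1148]
0.13 53 d mm [-2.6 -1.1  4.3  7.   7.3  7.6  8.1] y [0.1113 0.115 ]
0.135 41 d mm [-2.6 -1.8  2.4  6.6  7.4  8.   8.8] y [0.1113 0.1147]
0.14 45 d mm [-8.4 -5.9 -2.2  2.4  7.2 10.8 13.8] y [0.1112 0.1116]
0.145 117 d mm [-10.8 
[... 1242 characters left out ...]
.4  1.4  6.3  7.3  7.5  7.8] y [0.1111 0.1143]
0.125 21 d mm [-1.7 -0.8  1.8  5.7  7.1  7.6  8.1] y [0.1112 0.1129]
0.13 19 d mm [-2.8 -2.4  0.7  3.8  6.9  7.6  7.6] y [0.1111 0.112 ]
0.135 15 d mm [-2.4 -2.3  0.6  3.9  6.   7.2  8.1] y [0.1111 0.1114]
0.14 23 d mm [-2.9 -1.9  0.4  4.   7.6 11.8 14.4] y [0.1111 0.1114]
0.145 92 d mm [-11.  -10.1   0.4  12.2  15.3  16.7  17.3] y [0.1111 0.115 ]
0.15 128 d mm [-9.1 -7.9 -2.3  9.7 11.9 14.  15.1] y [0.1112 0.1151]
0.155 110 d mm [-4.  -2.7  0.3  5.5  7.4  9.1 10.7] y [0.1113 0.1151]
0.16 35 d mm [1.  1.7 2.9 3.7 4.7 5.5 6. ] y [0.1113 0.1149]
w7 upper face fit slope 0.020342458580048517 -> angle 0.822339653267501 offset mm 4.634916911775113 155
```

Flap is at 0.802 (all cameras) and pointer at 0.822–0.824 (arm's face slope and tip), so about 0.022 rad more is needed. I'll also ease the radial load slightly.

```bash
python3 -m handwheel '[[[0.0033,0.0004,0.0028,0,0,0,0.005],[0,0,0,0,0,0,0.005],[0,0,0,0,0,0,0.005],[0,0,0,0,0,0,0.005]]]' 60
python3 - <<'E'
from ang import *
o=r.get_obs(); print(o["contact_force"],o["tcp_pos"],abs(o["qvel"]).max())
im,d=r.grab_frame("wrist"); np.savez("wrist11.npz",im=im,d=d,W=cloud("wrist",d,o))
run(["wrist11"])
E
```

```text
clock: 13.03
tcp_pos: [0.5781, -0.0215, 0.3067]
orientation: [2.1, 2.336, -0.002]
contact_force: [-10.6, -2.3, 12.0]
grip_width: 0.0097
[-10.63668661  -2.27620412  11.95735069] [ 0.57809075 -0.02145006  0.30667935] 0.0016833709735375835
wrist11 flap n 24825 angle 0.8203 offset of face from axis mm 1.54 yslope 0.001 rms 0.0007
   r 0.06 28 th [0.875 0.883 0.894] dist mm [4.  4.7 5.1]
   r 0.08 120 th [0.777 0.868 0.885] dist mm [-4.   4.4  5.5]
   r 0.1 173 th [0.777 0.861 0.87 ] dist mm [-4.6  4.5  5.5]
   r 0.12 201 th [0.781 0.854 0.864] dist mm [-4.8  4.4  5.6]
   r 0.14 412 th [0.753 0.853 0.911] dist mm [-9.7  5.  13.5]
   r 0.155 139 th [0.794 0.837 0.862] dist mm [-4.1  2.7  6.5]
```

```bash
python3 -m handwheel '[[[0.0004,0,0.0006,0,0,0,0.005],[0,0,0,0,0,0,0.005],[0,0,0,0,0,0,0.005],[0,0,0,0,0,0,0.005],[0,0,0,0,0,0,0.005],[0,0,0,0,0,0,0.005]]]' 60
python3 - <<'E'
from ang import *
o=r.get_obs(); print(o["clock"],o["contact_force"],o["tcp_pos"],abs(o["qvel"]).max())
for n in ["wrist","scene"]:
    im,d=r.grab_frame(n); W=cloud(n,d,o); np.savez(n+"12.npz",im=im,d=d,W=W)
    cv2.imwrite(f"pics/12{n}.png",im[:,:,::-1])
run(["wrist12","scene12"])
k=(d>0)&(np.hypot(W[...,0]-.608,W[...,1]-.312)<.034)&(W[...,2]>.058)&(W[...,2]<.072);q=W[k]
print("cap",(q.min(0)+q.max(0))/2,np.median(q[:,2]))
W=np.load("wrist12.npz")["W"].reshape(-1,3)-H; p=np.c_[W@X,W@Y,W[:,2]]
fa=.8225
r_=-p[:,0]*np.cos(fa)+p[:,2]*np.sin(fa); dd=p[:,2]*np.cos(fa)+p[:,0]*np.sin(fa)
s=(p[:,1]>.1105)&(p[:,1]<.123)&(r_>.06)&(r_<.135)&(dd>.002)&(dd<.01)
for it in range(5):
    c=np.polyfit(r_[s],dd[s],1); s=s&(abs(dd-np.polyval(c,r_))<.0015)
t=(p[:,1]>.1105)&(p[:,1]<.123)&(r_>.1595)&(r_<.17)&(abs(dd)<.02)
print("pointer face",fa+c[0],s.sum(),"tip",fa+dd[t].mean()/.162,t.sum())
E
```

```text
clock: 13.58
tcp_pos: [0.5784, -0.0214, 0.3069]
orientation: [2.1, 2.336, -0.003]
contact_force: [-8.9, -2.5, 10.1]
grip_width: 0.0099
13.5833 [-8.86579827 -2.50641818 10.07644531] [ 0.57840824 -0.02143398  0.30690928] 0.0017169839863838791
wrist12 flap n 24795 angle 0.8221 offset of face from axis mm 1.58 yslope 0.0009 rms 0.0007
   r 0.06 31 th [0.868 0.882 0.895] dist mm [3.6 4.4 5.3]
   r 0.08 122 th [0.775 0.869 0.881] dist mm [-4.5  4.3  5.4]
   r 0.1 170 th [0.78  0.86  0.873] dist mm [-4.7  4.2  5.2]
   r 0.12 202 th [0.784 0.854 0.865] dist mm [-4.9  4.1  5.6]
   r 0.14 418 th [0.745 0.855 0.912] dist mm [-11.1   4.9  13.4]
   r 0.155 143 th [0.801 0.836 0.863] dist mm [-3.3  2.1  6.5]
scene12 flap n 2243 angle 0.8194 offset of face from axis mm 2.24 yslope 0.0003 rms 0.0016
   r 0.08 5 th [0.791 0.856 0.872] dist mm [-2.8  3.2  5. ]
   r 0.1 9 th [0.797 0.841 0.874] dist mm [-2.2  2.4  6.2]
   r 0.12 13 th [0.825 0.858 0.91 ] dist mm [ 0.7  4.9 11.4]
   r 0.14 16 th [0.767 0.864 0.911] dist mm [-7.5  6.6 13.4]
   r 0.155 6 th [0.814 0.827 0.866] dist mm [-0.8  1.2  7.3]
cap [0.6096049  0.3124035  0.06503507] 0.06601606261141785
pointer face 0.8214821828219542 350 tip 0.8254048511247122 40
```

View pics/12scene.png

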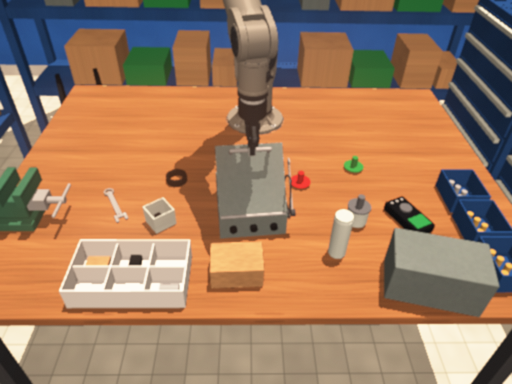

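The scene shows the cap seated on the pot at (358,212), the flap held up by its handle at (250,150), and everything else in place. The flap is at 0.822 and the pointer at 0.821–0.825, so they match, and the hold is steady. Handing in.

```bash
python3 -c "
from bench import r
print(r.hand_in()); o=r.get_obs(); print(o['clock'],o['tcp_pos'],o['grip_width'])"
```

```text
the job is handed in; nothing more can be done
None
the job is handed in; nothing more can be done
```

The job is handed in at about 13.7 s on the robot's clock: the cap went on the pot first, then I lifted the flap to the pointer and finished still holding it. The hand-in reported no verdict.

- **Cap:** It is released and fully seated. After release the disc top was at z ≈ 0.064–0.066 (0.065 expected) with a slope under 1 %, and the post top was at 0.103 (0.102 expected). It was still there in the last scene picture, and the pot was within measuring error of where it started.
- **Flap:** I lifted it by the handle and held it with a 60 N grip. In the last check the wrist camera put the flap at 0.822 rad and the scene camera at 0.819. The pointer was at 0.821 by its face and 0.825 by its tip, so they agree within about 0.005 rad.
- **Forces:** The wrist force while holding was steady at about 14 N. The highest reading I saw was about 23 N during the lift, because my arc was slightly inside the hinge's true one, and I eased that off afterwards.
- **Everything else:** In the last scene picture the pointer, the square pot, the red and green look-alikes and the other things I could see were where they started. The screwdriver is hidden behind the box in that view; the wrist picture taken with the flap almost fully up showed it in place.

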